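# Shut the card jogger's flap and hold its spring dial at the third stop

## Robot

A 6-joint arm with a two-finger parallel gripper is mounted at the origin on a cart in front of the work surface, level with it; the furniture and walls round the work are solid. World frame = base frame: x ahead of the robot, y to its left, z up, the work surface at z = 0. Lengths are in m, angles in rad, forces in N, time in s.
With the tool pointing down it reaches from about 0.25 to 0.775 m from the base axis. Payload 4 kg.
Tool frame: the origin (TCP) lies midway between the tips of the shut fingers; the grasp point (between the pads) lies 19 mm behind it; y points along the fingers, x is the direction in which the jaws open and shut, and the axes are right-handed (so a half turn about y gives the same grasp; the last joint's range is limited). The gripper opens to 94 mm and grips with 3 to 60 N. Pads are 16 mm wide; open, the fingers measure 119 mm over their backs; the gripper's body (75 mm by 177 mm) begins 78 mm behind the grasp point.
Start: joints at [-1.219, 0.087, 1.371, -0, 1.684, -0.103], TCP at [0.242, -0.494, 0.206] pointing down, gripper open.
Joint ranges: [-3.1, 3.1], [-0.76, 2.03], [0.27, 2.55], [-1.08, 4.22], [0.17, 2.65], [-2.57, 2.57]. Speed limits (rad/s): [2.79, 2.79, 3.14, 3.14, 3.14, 3.14].

## Interface

Orientations are given as [roll, pitch, yaw] about the fixed x, y, z axes, in that order (R = Rz(yaw) Ry(pitch) Rx(roll)).
In Python, from bench import robot, snapshot, camera_info, ticket gives the robot as it stands.
- The arm moves only by the shell command python3 -m creep 'ROWS'. ROWS is JSON, a list of rows, each an object with "slide": the shift along the tool's x, y, z in mm, a list of three; "roll": the turn about the tool's y in degrees; "grip": the closure, from 0 (fully open) to 1 (shut). In form: [{"slide": [x, y, z], "roll": roll, "grip": grip}, ...]. A call has 1 to 20 rows; each row is the pose to reach, as a shift and turn from the pose commanded when the call began, along the tool's axes at that moment; what a row does not reach only later rows make up. A row lasts 1/12 s, in which the tool goes at most 41.7 mm and 7.16 degrees, less where a joint would pass 70% of its speed; a pose out of reach is approached as far as the arm can. A call with a gripper value outside its range is refused whole. The fingers move at their own pace and stop on an object; the grip force is fixed at half the most. Time passes only in rows, so rows that repeat a pose let the fingers close. It gives the time, the measured TCP pose, the force and the opening at its end, in the units of the state.
- robot.get_obs(): the state, without advancing time (a new reading comes with each control period).
- snapshot(name): name is "side" or "top" or "wrist"; returns the picture (400x640x3 uint8, red, green, blue); there is no depth.
- camera_info(name): a dict with "fx", "fy", "cx", "cy" (pixels), "dist" ([k1, k2, p1, p2, k3] as OpenCV has them; the pictures are not rectified), "cam_to_world" (4x4, takes a point from camera to world coordinates). Camera axes: x right, y down, z forward; pixel columns grow to the right and rows downward; lengths in m; the calibration is good to about 2 mm. A picture is of the moment at which its call begins: read the wrist's pose just before it. camera_info takes no time and is no camera call; for the wrist camera it gives the pose at the moment of the call.
- ticket.close_job(): hands the job in, once; it reports no verdict.
The state is a dict: "time": time; "joint_positions": joint angles; "qvel": joint speeds; "joint_torque": joint torques, N m; "tool_pos": TCP position; "ee_rot": TCP orientation; "wrist_force": force on the tool from outside, world axes, zero at the start; "wrist_torque": the same for the moment, N m; "width": finger opening in m.
Only numpy, scipy, OpenCV 4.12 (cv2) and the standard library are available. Lean on these libraries where they do the work, as an engineer would, in place of code of your own. Each camera call takes 0.05 s, during which the arm holds its last target.

## Task

Get the card jogger running: first swing its flap down until the tab snaps behind the rim and the flap stays shut by itself, and take the hand off it. Then turn the spring-return dial clockwise past the first two click stops to the third (the three ticks) and keep holding it there: the program finishes while the robot still holds the dial at the third stop. Leave the other things on the worktop where they are.

Things in the scene. Friction and masses are not known exactly. Their poses are not given: they have to be found in the camera images.
- jogger: bench card jogger, a fixed grey machine 140 mm deep (x) by 240 mm wide (y), front facing the robot. Origin: centre of its underside, on the worktop; x points to its back, y to its left, z up. Left part (y -22 to +120 mm): card tray, walls 75 mm high, with the flap over it. Right part (y -120 to -30 mm): flat console, top at 85 mm, with the dial on it
- flap (a joint): aluminium flap hinged along the tray's left wall; rad: 0 = flat and shut, grows as its free (right) edge rises; starts half open at 0.55 to 0.95. A weak spring lifts it again to about 0.4 if pushed down and let go unlatched. In the last 0.09 rad its tab must snap past the rim: about 6 N downward near the free edge, right down to 0; it then stays shut by itself
- flap_hinge (a point): point on the flap's hinge line at mid-width, 82 mm above the worktop; fixed. The flap is a plate 130 mm wide (jogger's x), 4 mm thick, 125 mm from hinge line (parallel to the jogger's x) to free edge; shut, its top face is 84 mm above the worktop
- flap_press (a point): point on the flap's outer (upper) face, mid-width, 105 mm from the hinge line (20 mm from the free edge); moves with the flap
- rim_mid (a point): middle of the rod-shaped rim inside the top of the tray's right wall, next to the console, 75 mm above the worktop; the flap's sprung tab (40 mm wide, 15 mm long, hanging under the middle of the free edge) snaps behind and below it
- dial (a joint): hold-to-run dial on the console, turns about the vertical; rad: 0 = at rest, grows clockwise seen from above, end stop at 1.5. Click stops at 0.4, 0.8 and 1.2, with ridges at 0.2, 0.6, 1.0 and 1.4. Let go, it springs back to 0 from anywhere; turning takes 0.1 to 0.25 N m
- dial_grip (a point): point on the dial's axis, 109.5 mm above the worktop, where to grip. The dial is a black disc 60 mm across (top 93.5 mm above the worktop) with an upright straight grip bar on it, 52 mm long, 14 mm thick, top 118.5 mm above the worktop, centred on the axis; pinch it across its thickness
- dial_pointer (a point): tip of the nose on one end of the grip bar, 35 mm from the axis; the bar lies along the line from dial_grip to it. It points 0.6 rad left of the jogger's +x at rest, 0.6 rad right of it at the third stop. White ticks on the console round the dial: a short one at rest, then one, two and three at the first, second and third stop
- sticky_yellow: block of sticky notes, 50x50x24 mm, beside the dial end of the jogger; a bystander, loose; origin at the centre of its underside
- packing_tape: roll of packing tape lying flat, 80 mm across, 48 mm high, beside the tray end of the jogger; a bystander, loose; origin at the centre of its underside
- glue_stick: glue stick standing upright, 30 mm thick, 96 mm high, at the far left corner of the jogger; a bystander, loose; origin at the centre of its underside
- stapler: stapler, 36x141x49 mm, left of the packing tape; a bystander, loose; origin at the centre of its underside
- ballpen: ball pen lying flat, 145 mm long, on the right of the worktop; a bystander, loose; origin at the centre of its underside

How it is judged:
On the way:
1. the flap is latched shut and let go (value of joint flap below 0.025 rad and contact force between each of the arm, the fingers and flap below 0.05 N), for 0.3 s.
At the end, for the whole second after the job is handed in: the flap is still latched shut (below 0.025 rad) and the gripper's fingers hold the dial still at its third stop, 1.2 rad +- 0.15, through the last second, pressing on it with more than 0.5 N (value of joint flap below 0.025 rad and value of joint dial between 1.05 and 1.35 rad and velocity of joint dial between -0.1 and 0.1 rad/s and contact force between the fingers and dial above 0.5 N); the arm keeps its last pose, push and grip.
It fails at once if the dial is turned (beyond 0.3 rad) while the flap is not shut (value of joint dial above 0.3 rad and value of joint flap above 0.06 rad).
It fails at once if one of the other listed things is shifted by more than 30 mm (distance of any of sticky_yellow, packing_tape, glue_stick, stapler, ballpen from where it was at the start of the episode above 0.03 m).
It also fails if it takes over 48 s, if anything falls off the work surface, if the arm or the gripper's body presses on something with over 40 N, if the wrist force passes 120 N, or if a joint passes its speed limit or range.

## Working session

There is one attempt and no reset: what is moved stays moved. The work goes in short steps, Python scripts to look and compute and a shell command to move; the robot and the scene stay as the last step left them, time stands still between calls to the robot, and variables do not carry over. Pictures are saved under pics/ and viewed, and the job is handed in when it is done.

```bash
mkdir -p pics; ls; python3 - <<'E'
from bench import robot,snapshot,camera_info
import cv2
o=robot.get_obs(); print({k:(v if not hasattr(v,'round') else v) for k,v in o.items()})
for n in("top","side","wrist"):
    cv2.imwrite(f"pics/{n}0.png",cv2.cvtColor(snapshot(n),cv2.COLOR_RGB2BGR)); print(n,camera_info(n))
E
```

```text
pics
{'time': 0.0, 'joint_positions': array([-1.21909553e+00,  8.79523654e-02,  1.37221307e+00, -7.02424167e-06,
        1.68357196e+00, -1.03081937e-01]), 'qvel': array([ 0.00096976, -0.00110277, -0.00105323, -0.0011688 ,  0.00049398,
        0.00131724]), 'joint_torque': array([ 2.62908788e-04, -3.40176344e+01, -3.02428079e+01,  7.18722981e-02,
        3.29795096e-02, -1.74282577e-04]), 'tool_pos': array([ 0.24141687, -0.49359715,  0.20432649]), 'ee_rot': array([-1.57058258,  0.00213408, -1.11601414]), 'wrist_force': array([-0.35006473, -0.10809408, -0.00534988]), 'wrist_torque': array([0.03799586, 0.0281408 , 0.06078623]), 'width': 0.09397692792653764}
top {'fx': 468.1108839027503, 'fy': 468.1108839027503, 'cx': 318.41020912828077, 'cy': 202.2419678720342, 'dist': array([0.00798333, 0.        , 0.        , 0.        , 0.        ]), 'cam_to_world': array([[ 0.01997433, -0.99651559,  0.0809796 ,  0.36513015],
       [-0.99967867, -0.02117065, -0.01394141,  0.08928206],
       [ 0.01560723, -0.08067511, -0.99661825,  1.62619153],
       [ 0.        ,  0.        ,  0.        ,  1.    
[... 209 characters left out ...]
: array([[-0.99897835,  0.02203117, -0.03945726,  0.5461194 ],
       [ 0.04492104,  0.57943522, -0.81377941,  1.00458048],
       [ 0.00493441, -0.81472048, -0.5798329 ,  0.76638963],
       [ 0.        ,  0.        ,  0.        ,  1.        ]])}
wrist {'fx': 339.05052987145234, 'fy': 339.05052987145234, 'cx': 315.4406090786286, 'cy': 202.2323962485667, 'dist': array([-0.05034305,  0.        ,  0.        ,  0.        ,  0.        ]), 'cam_to_world': array([[ 0.43927866, -0.87085149, -0.22057186,  0.30503029],
       [-0.89834819, -0.42642931, -0.10549207, -0.46352061],
       [-0.00219038,  0.24449075, -0.96964915,  0.38316362],
       [ 0.        ,  0.        ,  0.        ,  1.        ]])}
```

View pics/top0.png

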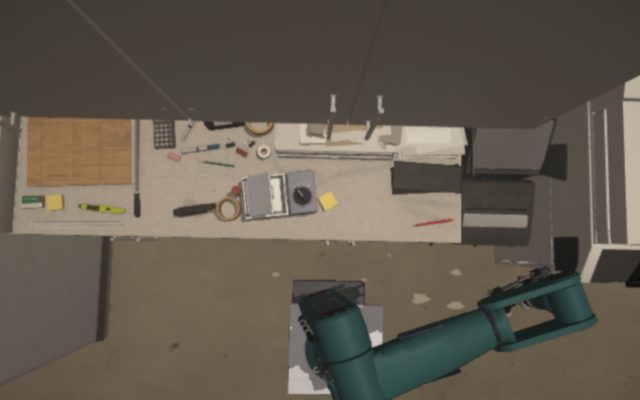

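View pics/side0.png

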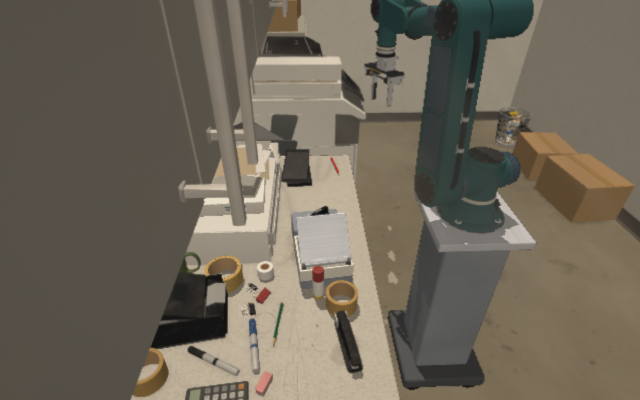

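View pics/wrist0.png

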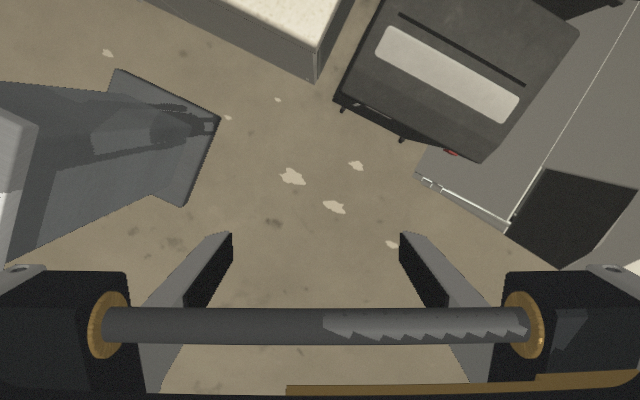

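```bash
python3 - <<'E'
import cv2
t=cv2.imread("pics/top0.png")[145:245,190:350]; cv2.imwrite("pics/top0z.png",cv2.resize(t,None,fx=5,fy=5,interpolation=cv2.INTER_CUBIC))
t=cv2.imread("pics/side0.png")[190:320,250:400]; cv2.imwrite("pics/side0z.png",cv2.resize(t,None,fx=4.5,fy=4.5,interpolation=cv2.INTER_CUBIC))
E
```

```text
(no output)
```

View pics/top0z.png

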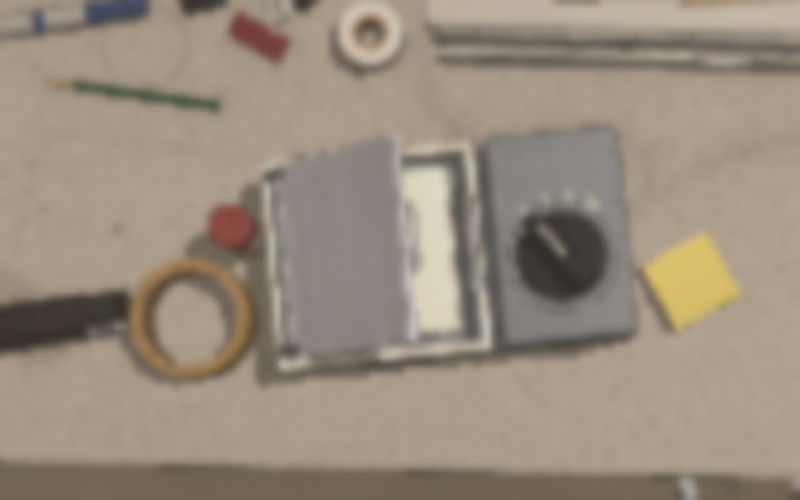

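View pics/side0z.png

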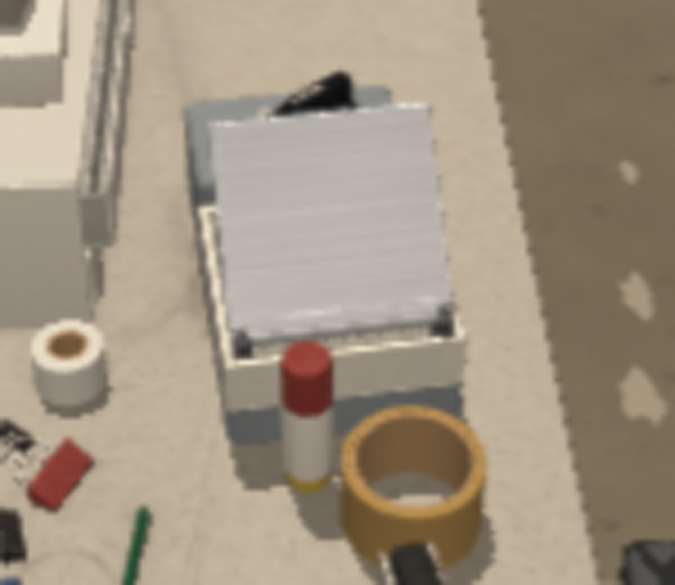

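```bash
cat > h.py <<'E'
import numpy as np,cv2
from bench import camera_info
def ray(n,uv,ci=None):
    c=ci or camera_info(n); K=np.array([[c['fx'],0,c['cx']],[0,c['fy'],c['cy']],[0,0,1]])
    p=cv2.undistortPoints(np.array([[uv]],float),K,np.array(c['dist']))[0,0]
    T=np.array(c['cam_to_world']); return T[:3,3],T[:3,:3]@np.array([p[0],p[1],1.])
def atz(n,uv,z,ci=None):
    o,d=ray(n,uv,ci); return o+d*(z-o[2])/d[2]
def proj(n,P,ci=None):
    c=ci or camera_info(n); K=np.array([[c['fx'],0,c['cx']],[0,c['fy'],c['cy']],[0,0,1]])
    T=np.linalg.inv(np.array(c['cam_to_world'])); r,_=cv2.Rodrigues(T[:3,:3])
    return cv2.projectPoints(np.array(P,float).reshape(-1,1,3),r,T[:3,3],K,np.array(c['dist']))[0][:,0]
E
python3 - <<'E'
from h import *
from scipy.optimize import least_squares
f=lambda X,Y:(190+(X+.5)/5-.5,145+(Y+.5)/5-.5)
pts=[((488,138),(.07,-.03,.085)),((617,128),(.07,-.12,.085)),((637,335),(-.07,-.12,.085)),((498,345),(-.07,-.03,.085))]
W=np.array([atz("top",f(*p),l[2]) for p,l in pts]);L=np.array([l for _,l in pts]);print(W.round(4))
def res(q):
    c,s=np.cos(q[2]),np.sin(q[2]);R=np.array([[c,-s],[s,c]]);return (L[:,:2]@R.T+q[:2]-W[:,:2]).ravel()
r=least_squares(res,[.55,.1,0]);print(r.x,r.fun.round(4))
print("dial",atz("top",f(563,255),.0935),"tip",atz("top",f(533,218),.1185), "white end",atz("top",f(564,254),.1185))
for n,p,z in[("sticky",(690,281),.024),("tape",(190,320),.048),("glue",(231,228),.096)]: print(n,atz("top",f(*p),z))
q=r.x;c,s=np.cos(q[2]),np.sin(q[2])
J=lambda p:np.array([q[0]+c*p[0]-s*p[1],q[1]+s*p[0]+c*p[1],p[2]])
for nm,p in(("top free edge back",(396,137)),("front",(411,340))):
  for a in(.55,.75,.95):
    # hinge y local
    for hy in(.105,.11,.115):
      yl=hy-.125*np.cos(a)
      sx=.065 if 'back' in nm else -.065
      print(nm,a,hy,proj("top",J((sx,yl,.082+.125*np.sin(a)))),f(*p)) if hy==.11 else 0
E
```

```text
[[0.5881 0.1732 0.085 ]
 [0.5967 0.0878 0.085 ]
 [0.4593 0.0718 0.085 ]
 [0.4508 0.1632 0.085 ]]
[0.51659522 0.19865623 0.09531085] [ 0.001   0.0022  0.001  -0.002  -0.001   0.0008 -0.001  -0.001 ]
dial [0.51043711 0.12156115 0.0935    ] tip [0.53170431 0.14099173 0.1185    ] white end [0.50873031 0.1204031  0.1185    ]
sticky [0.50095612 0.03539413 0.024     ]
tape [0.46538941 0.37258373 0.048     ]
glue [0.5232959  0.33934448 0.096     ]
top free edge back 0.55 0.11 [[275.13213918 171.34830072]] (268.8, 172.0)
top free edge back 0.75 0.11 [[269.8395913  170.76884003]] (268.8, 172.0)
top free edge back 0.95 0.11 [[263.3337477  170.42106437]] (268.8, 172.0)
front 0.55 0.11 [[277.92807871 212.02580076]] (271.8, 212.6)
front 0.75 0.11 [[272.63707153 212.00409635]] (271.8, 212.6)
front 0.95 0.11 [[266.11779913 212.13575358]] (271.8, 212.6)
```

```bash
python3 -m creep '[{"slide":[-40,-40,20],"roll":0,"grip":1},{"slide":[-75,-70,40],"roll":0,"grip":1},{"slide":[-110,-96,60],"roll":0,"grip":1},{"slide":[-145,-96,80],"roll":0,"grip":1},{"slide":[-180,-96,100],"roll":0,"grip":1},{"slide":[-210,-96,120],"roll":0,"grip":1},{"slide":[-238,-96,136],"roll":0,"grip":1},{"slide":[-260,-96,170],"roll":0,"grip":1},{"slide":[-280,-96,205],"roll":0,"grip":1},{"slide":[-300,-96,240],"roll":0,"grip":1},{"slide":[-322,-96,275],"roll":0,"grip":1},{"slide":[-345,-96,310],"roll":0,"grip":1},{"slide":[-370,-96,345],"roll":0,"grip":1},{"slide":[-395,-96,380],"roll":0,"grip":1},{"slide":[-420,-96,415],"roll":0,"grip":1},{"slide":[-445,-96,450],"roll":0,"grip":1},{"slide":[-465,-96,485],"roll":0,"grip":1},{"slide":[-480,-96,515],"roll":0,"grip":1},{"slide":[-483,-96,523],"roll":0,"grip":1},{"slide":[-483,-96,523],"roll":0,"grip":1}]'; python3 - <<'E'
from bench import robot,snapshot,camera_info
import cv2,pickle
o=robot.get_obs();ci=camera_info("wrist");pickle.dump(ci,open("w1.pkl","wb"))
print(o['time'],o['tool_pos'],o['ee_rot'],o['joint_positions'].round(3),o['qvel'].round(3),o['width'])
cv2.imwrite("pics/w1.png",cv2.cvtColor(snapshot("wrist"),cv2.COLOR_RGB2BGR))
E
```

```text
time: 1.82
tool_pos: [0.4999, 0.1716, 0.2992]
ee_rot: [-1.575, 0.001, -1.112]
wrist_force: [-0.9, -0.2, -0.3]
width: 0.0006
1.8167 [0.49991464 0.17156209 0.29921191] [-1.57456025e+00  9.61110237e-04 -1.11245524e+00] [0.223 0.043 1.233 0.    1.869 1.336] [-0.048 -0.064  0.036 -0.024  0.029 -0.018] 0.0006051000667380704
```

View pics/w1.png

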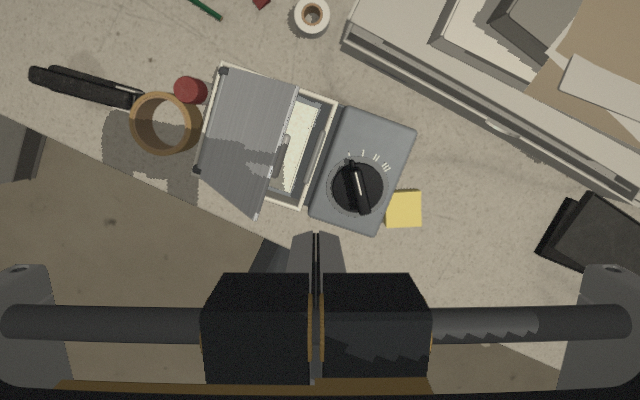

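```bash
python3 - <<'E'
import cv2
t=cv2.imread("pics/w1.png")[55:245,185:435]; cv2.imwrite("pics/w1z.png",cv2.resize(t,None,fx=3.2,fy=3.1579,interpolation=cv2.INTER_CUBIC))
from h import *
from scipy.optimize import least_squares
import pickle
ci=pickle.load(open("w1.pkl","rb"))
pts=[((345,105),(.07,-.03,.085)),((417,129),(.07,-.12,.085)),((376,238),(-.07,-.12,.085)),((308,214),(-.07,-.03,.085)),((357,188),None)]
W=np.array([atz("wrist",p,.085,ci) for p,l in pts[:4]]);L=np.array([l for _,l in pts[:4]])
def res(q):
    c,s=np.cos(q[2]),np.sin(q[2]);R=np.array([[c,-s],[s,c]]);return (L[:,:2]@R.T+q[:2]-W[:,:2]).ravel()
r=least_squares(res,[.55,.1,0]);print(r.x,r.fun.round(4))
q=r.x;c,s=np.cos(q[2]),np.sin(q[2])
print("dial",atz("wrist",(357,188),.0935,ci))
# flap fit
e=[((299,86),.065),((256,219),-.065)]
def fr(a):
    P=[[q[0]+c*x-s*(a[1]-.125*np.cos(a[0])),q[1]+s*x+c*(a[1]-.125*np.cos(a[0])),.082+.125*np.sin(a[0])] for _,x in e]
    return (proj("wrist",P,ci)-np.array([p for p,_ in e])).ravel()
for hy in(.105,.11,.115):
    rr=least_squares(lambda a:fr([a[0],hy]),[.75]);print(hy,rr.x,rr.fun)
E
```

```text
[0.51762365 0.19990268 0.14167458] [ 0.0024  0.0017  0.0019 -0.0018 -0.0005 -0.0002 -0.0038  0.0004]
dial [0.51200271 0.12374628 0.0935    ]
0.105 [0.80425881] [-0.95128138  0.09058668  0.89251053  4.11366688]
0.11 [0.75335959] [-1.26546916  0.33253731  1.15417314  2.49675534]
0.115 [0.70062782] [-1.64173747  0.57252048  1.38985011  0.77364943]
```

View pics/w1z.png

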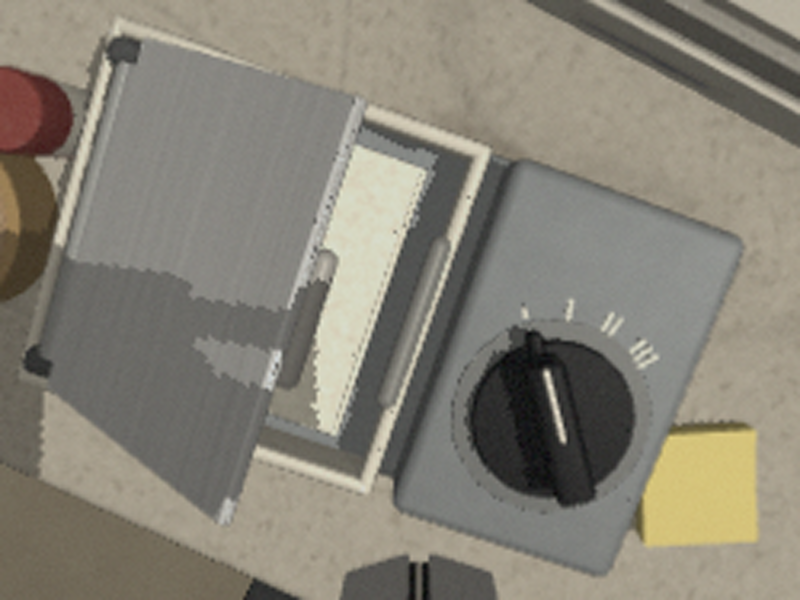

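```bash
python3 - <<'E'
from h import *
from scipy.optimize import least_squares
import pickle
ci=pickle.load(open("w1.pkl","rb"))
f=lambda X,Y:(185+(X+.5)/3.2-.5,55+(Y+.5)/3.158-.5)
A=lambda X,Y,z:atz("wrist",f(X,Y),z,ci)
ang=lambda a,b:np.arctan2(*(a-b)[1::-1])
tl,tr,br=A(118,20,.075),A(490,148,.075),A(368,492,.075)
print("tray",tl,tr,br,np.linalg.norm(tl-tr),np.linalg.norm(tr-br),"yaw",ang(tr,br),ang(tl,tr)-np.pi/2)
a,b=A(442,242,.078),A(387,402,.078);print("rim",(a+b)/2,np.linalg.norm(a-b),ang(a,b))
print("rimtop",A(414,322,.075))
cs=[A(*p,.085) for p in((515,160),(742,240),(605,575),(397,508))]
print("console",np.round(cs,4),ang(cs[1],cs[2]),ang(cs[0],cs[3]),ang(cs[0],cs[1])-np.pi/2)
print("dial",A(552,418,.0935)); m,n=A(546,370,.1185),A(563,440,.1185);print("line",m,n,(m+n)/2,ang(m,n))
print("ticks",ang(A(525,311,.085),A(552,418,.0935)),ang(A(644,353,.085),A(552,418,.0935)))
E
```

```text
tray [0.57113323 0.32397965 0.075     ] [0.5891377  0.18698845 0.075     ] [0.45317317 0.17010724 0.075     ] 0.138169279461492 0.13700850024360942 yaw 0.12352677358185954 0.13067898295531566
rim [0.52038396 0.18339798 0.078     ] 0.06301047730453822 0.1304555980278378
rimtop [0.52051335 0.18348614 0.075     ]
console [[0.5887 0.1777 0.085 ]
 [0.6001 0.0923 0.085 ]
 [0.4659 0.0748 0.085 ]
 [0.455  0.1584 0.085 ]] 0.12981304284202805 0.14350882279238994 0.13277328820548662
dial [0.51310545 0.1241272  0.0935    ]
line [0.53019043 0.13880876 0.1185    ] [0.51124532 0.12223822 0.1185    ] [0.52071787 0.13052349 0.1185    ] 0.7186376334127978
ticks 0.7115370595054608 -0.5213049720524622
```

```bash
python3 - <<'E'
from h import *
import pickle
from bench import robot
ci=pickle.load(open("w1.pkl","rb"))
f=lambda X,Y:(185+(X+.5)/3.2-.5,55+(Y+.5)/3.158-.5)
A=lambda X,Y,z:atz("wrist",f(X,Y),z,ci)
a,b=A(125,50,.082),A(38,360,.082);print("hinges",a,b,(a+b)/2)
q=.125;n=np.array([np.sin(q),-np.cos(q)]);x=np.array([np.cos(q),np.sin(q)])
R=np.array([.5205,.1834]);
print("hinge dist to rim",(R-((a+b)/2)[:2])@n)
from scipy.optimize import least_squares
O=R-n*.015
e=[(f(360,100),.065),(f(225,520),-.065)]
for d in(.115,.12,.125,.13,.135):
    H=R-n*d
    def fr(a): return (proj("wrist",[[*(H+x*s+n*.125*np.cos(a[0])),.082+.125*np.sin(a[0])] for _,s in e],ci)-np.array([p for p,_ in e])).ravel()
    r=least_squares(fr,[.75]);print(d,H,r.x,r.fun.round(2))
E
```

```text
hinges [0.56286609 0.31576081 0.082     ] [0.44727919 0.30232725 0.082     ] [0.50507264 0.30904403 0.082     ]
hinge dist to rim 0.12658711881527884
0.115 [0.50616241 0.29750273] [0.88356507] [ 1.37 -2.03 -0.75  4.32]
0.12 [0.50553903 0.30246372] [0.83532004] [ 1.12 -1.79 -0.45  2.88]
0.125 [0.50491566 0.30742471] [0.78564642] [ 0.82 -1.55 -0.17  1.34]
0.13 [0.50429228 0.3123857 ] [0.73433035] [ 0.46 -1.3   0.09 -0.3 ]
0.135 [0.50366891 0.31734669] [0.68112587] [ 0.04 -1.06  0.33 -2.04]
```

```bash
python3 -m creep '[{"slide":[-28,30,20],"roll":0,"grip":1},{"slide":[-50,60,38],"roll":0,"grip":1},{"slide":[-57,85,43],"roll":0,"grip":1},{"slide":[-57,110,43],"roll":0,"grip":1},{"slide":[-57,130,43],"roll":0,"grip":1},{"slide":[-54,140,42],"roll":0,"grip":1},{"slide":[-47,153,40],"roll":0,"grip":1},{"slide":[-41,163,38],"roll":0,"grip":1},{"slide":[-36,172,36],"roll":0,"grip":1},{"slide":[-36,172,36],"roll":0,"grip":1}]'; python3 - <<'E'
from bench import robot,snapshot,camera_info
import cv2,pickle
o=robot.get_obs();ci=camera_info("wrist");pickle.dump(ci,open("w2.pkl","wb"))
print(o['time'],o['tool_pos'],o['ee_rot'],o['joint_positions'].round(3),o['wrist_force'])
cv2.imwrite("pics/w2.png",cv2.cvtColor(snapshot("wrist"),cv2.COLOR_RGB2BGR))
t=snapshot("top")[145:245,190:350]; cv2.imwrite("pics/t2.png",cv2.cvtColor(cv2.resize(t,None,fx=5,fy=5,interpolation=cv2.INTER_CUBIC),cv2.COLOR_RGB2BGR))
E
```

```text
time: 2.7
tool_pos: [0.5153, 0.2155, 0.1283]
ee_rot: [-1.573, -0.001, -1.118]
wrist_force: [-0.2, -1.2, -0.4]
width: 0.0004
2.7 [0.51532157 0.21550549 0.12832896] [-1.57267174e+00 -5.34285120e-04 -1.11842485e+00] [ 2.950e-01  1.350e-01  1.472e+00 -1.000e-03  1.537e+00  1.414e+00] [-0.17564528 -1.21874313 -0.37155971]
```

View pics/w2.png

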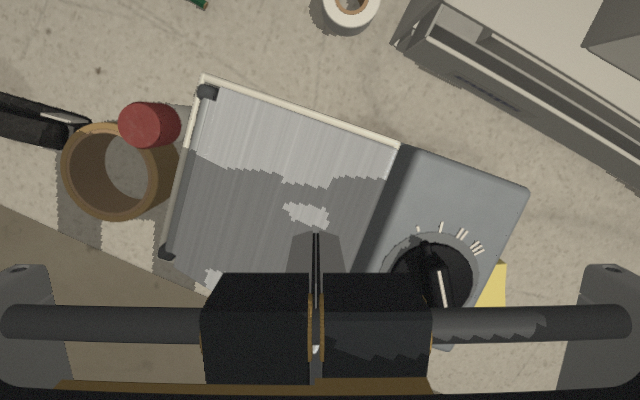

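```bash
python3 -m creep '[{"slide":[4,10,-1],"roll":0,"grip":1},{"slide":[8,21,-3],"roll":0,"grip":1},{"slide":[12,32,-4],"roll":0,"grip":1},{"slide":[14,39,-5],"roll":0,"grip":1},{"slide":[14,43,-5],"roll":0,"grip":1},{"slide":[14,46,-5],"roll":0,"grip":1},{"slide":[14,46,-5],"roll":0,"grip":1}]'
```

```text
time: 3.38
tool_pos: [0.5174, 0.2027, 0.0842]
ee_rot: [-1.571, -0.001, -1.116]
wrist_force: [-1.5, 0.5, 4.7]
width: 0.0006
```

```bash
python3 -m creep '[{"slide":[0,3,0],"roll":0,"grip":1},{"slide":[0,6,0],"roll":0,"grip":1},{"slide":[0,6,0],"roll":0,"grip":1},{"slide":[0,6,0],"roll":0,"grip":1}]'
```

```text
time: 3.72
tool_pos: [0.5178, 0.2028, 0.0836]
ee_rot: [-1.569, -0.002, -1.116]
wrist_force: [-9.3, -2.4, 24.5]
width: 0.0003
```

```bash
python3 -m creep '[{"slide":[0,-30,0],"roll":0,"grip":1},{"slide":[0,-65,0],"roll":0,"grip":1},{"slide":[5,-90,-5],"roll":-4,"grip":0.6},{"slide":[20,-110,-12],"roll":-8,"grip":0.6},{"slide":[35,-130,-25],"roll":-12,"grip":0.6},{"slide":[50,-140,-45],"roll":-14,"grip":0.6},{"slide":[50,-140,-60],"roll":-14,"grip":0.6},{"slide":[50,-140,-60],"roll":-14,"grip":0.6},{"slide":[50,-140,-60],"roll":-14,"grip":0.6}]'; python3 - <<'E'
from bench import robot,snapshot,camera_info
import cv2,pickle
o=robot.get_obs();ci=camera_info("wrist");pickle.dump(ci,open("w3.pkl","wb"))
print(o['time'],o['tool_pos'],o['ee_rot'],o['joint_positions'].round(3),o['wrist_force'])
cv2.imwrite("pics/w3.png",cv2.cvtColor(snapshot("wrist"),cv2.COLOR_RGB2BGR))
t=snapshot("side")[190:320,250:400]; cv2.imwrite("pics/s3.png",cv2.cvtColor(cv2.resize(t,None,fx=4.5,fy=4.5,interpolation=cv2.INTER_CUBIC),cv2.COLOR_RGB2BGR))
E
```

```text
time: 4.47
tool_pos: [0.4852, 0.1313, 0.217]
ee_rot: [-1.571, -0.0, -0.873]
wrist_force: [-0.0, 0.1, -0.5]
width: 0.0374
4.4667 [0.48516598 0.13126478 0.21704663] [-1.57141331e+00 -6.31917789e-05 -8.72536682e-01] [ 0.152 -0.02   1.459 -0.     1.704  1.024] [-0.00324524  0.05861845 -0.47840586]
```

View pics/w3.png

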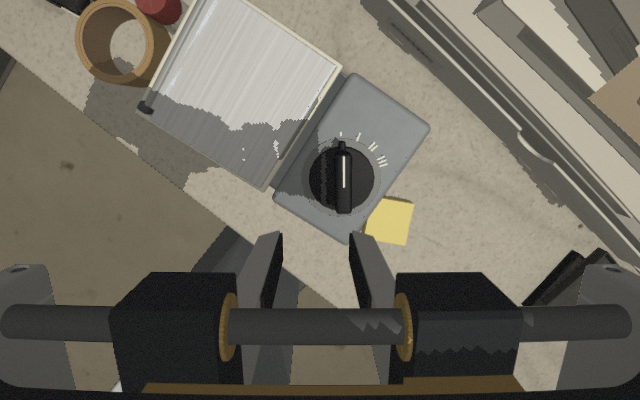

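View pics/s3.png

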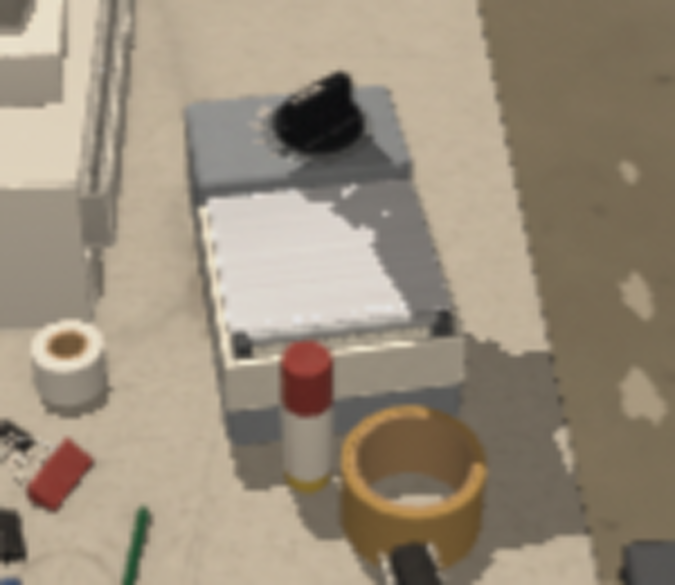

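```bash
python3 - <<'E'
import cv2
t=cv2.imread("pics/w3.png")[125:225,285:400]; cv2.imwrite("pics/w3z.png",cv2.resize(t,None,fx=6,fy=6,interpolation=cv2.INTER_CUBIC))
E
```

```text
(no output)
```

View pics/w3z.png

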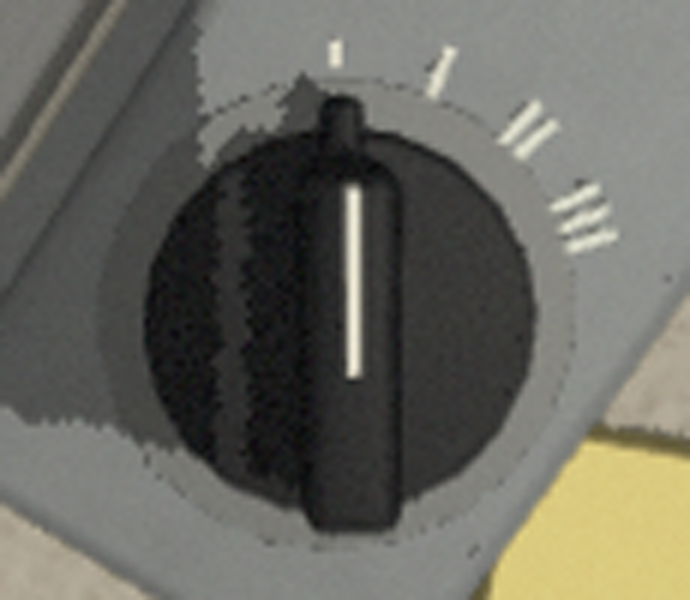

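```bash
python3 - <<'E'
from h import *
import pickle
from bench import robot
ci=pickle.load(open("w3.pkl","rb"));o=robot.get_obs()
f=lambda X,Y:(285+(X+.5)/6-.5,125+(Y+.5)/6-.5)
A=lambda X,Y,z:atz("wrist",f(X,Y),z,ci)
ang=lambda a,b:np.arctan2(*(a-b)[1::-1])
d=A(341,320,.0935);b=A(352,349,.1185);m,n=A(352,185,.1185),A(354,378,.1185)
print(d,b,ang(m,n),np.linalg.norm(A(145,320,.0935)-A(537,320,.0935)),np.linalg.norm(A(303,349,.1185)-A(401,349,.1185)))
y=o['ee_rot'][2];X=np.array([np.cos(y),np.sin(y)]);Z=np.array([-np.sin(y),np.cos(y)])
for p in(d,b):
    v=p[:2]-o['tool_pos'][:2];print("slide",v@X*1000,v@Z*1000,(o['tool_pos'][2]-.097)*1000)
E
```

```text
[0.51315868 0.1238073  0.0935    ] [0.51323564 0.1243027  0.1185    ] 0.7280683047484173 0.05905654239835096 0.013584840379159193
slide 24.029006954812 16.030256943177243 119.38663452787357
slide 23.69945645601984 16.40807381774717 119.38663452787357
```

```bash
python3 -m creep '[{"slide":[12,20,8],"roll":-1.7,"grip":0.6},{"slide":[24,45,16],"roll":-1.7,"grip":0.6},{"slide":[24,75,16],"roll":-1.7,"grip":0.6},{"slide":[24,100,16],"roll":-1.7,"grip":0.6},{"slide":[24,112,16],"roll":-1.7,"grip":0.6},{"slide":[24,119,16],"roll":-1.7,"grip":0.6},{"slide":[24,119,16],"roll":-1.7,"grip":0.6},{"slide":[24,119,16],"roll":-1.7,"grip":1},{"slide":[24,119,16],"roll":-1.7,"grip":1},{"slide":[24,119,16],"roll":-1.7,"grip":1},{"slide":[24,119,16],"roll":-1.7,"grip":1},{"slide":[24,119,16],"roll":-1.7,"grip":1}]'; python3 - <<'E'
from bench import robot,snapshot,camera_info
import cv2,pickle
o=robot.get_obs()
print(o['time'],o['tool_pos'],o['ee_rot'],o['joint_positions'].round(3),o['wrist_force'],o['wrist_torque'],o['width'])
cv2.imwrite("pics/w4.png",cv2.cvtColor(snapshot("wrist"),cv2.COLOR_RGB2BGR))
E
```

```text
time: 5.57
tool_pos: [0.5136, 0.1245, 0.1002]
ee_rot: [-1.568, 0.0, -0.842]
wrist_force: [-3.2, 2.5, 4.8]
width: 0.0134
5.5667 [0.51359814 0.12451154 0.10020068] [-1.56808386e+00  3.14905254e-04 -8.41923574e-01] [0.129 0.083 1.586 0.002 1.471 0.971] [-3.23385356  2.50128188  4.83582427] [ 0.47339744  0.40146477 -0.12201217] 0.013435597416948646
```

View pics/w4.png

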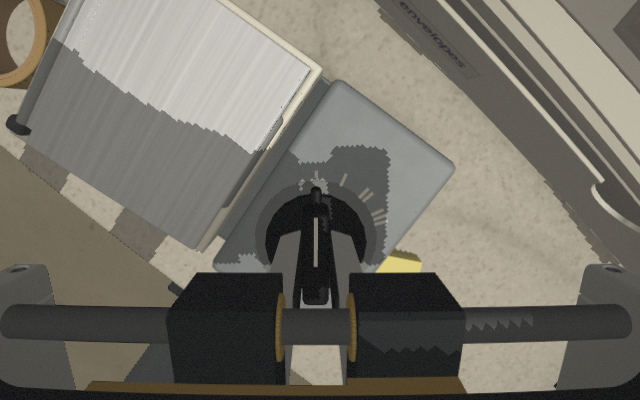

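```bash
python3 -m creep '[{"slide":[0,0,0],"roll":4,"grip":1},{"slide":[0,0,0],"roll":9,"grip":1},{"slide":[0,0,0],"roll":14,"grip":1},{"slide":[0,0,0],"roll":19,"grip":1},{"slide":[0,0,0],"roll":24,"grip":1},{"slide":[0,0,0],"roll":29,"grip":1},{"slide":[0,0,0],"roll":34,"grip":1},{"slide":[0,0,0],"roll":39,"grip":1},{"slide":[0,0,0],"roll":44,"grip":1},{"slide":[0,0,0],"roll":49,"grip":1},{"slide":[0,0,0],"roll":54,"grip":1},{"slide":[0,0,0],"roll":59,"grip":1},{"slide":[0,0,0],"roll":63,"grip":1},{"slide":[0,0,0],"roll":66,"grip":1},{"slide":[0,0,0],"roll":69,"grip":1},{"slide":[0,0,0],"roll":69,"grip":1},{"slide":[0,0,0],"roll":69,"grip":1},{"slide":[0,0,0],"roll":69,"grip":1}]'; python3 - <<'E'
from bench import robot,snapshot,camera_info
import cv2,pickle
o=robot.get_obs();pickle.dump(camera_info("wrist"),open("w5.pkl","wb"))
print(o['time'],o['tool_pos'],o['ee_rot'],o['joint_positions'].round(3),o['qvel'].round(3),o['wrist_force'],o['wrist_torque'],o['width'])
cv2.imwrite("pics/w5.png",cv2.cvtColor(snapshot("wrist"),cv2.COLOR_RGB2BGR))
t=snapshot("side")[190:320,250:400]; cv2.imwrite("pics/s5.png",cv2.cvtColor(cv2.resize(t,None,fx=4.5,fy=4.5,interpolation=cv2.INTER_CUBIC),cv2.COLOR_RGB2BGR))
E
```

```text
time: 7.12
tool_pos: [0.5138, 0.1227, 0.1002]
ee_rot: [-1.568, -0.001, -2.046]
wrist_force: [-1.8, -0.9, 6.2]
width: 0.0137
7.1167 [0.51378669 0.122726   0.10019526] [-1.56805520e+00 -5.59956844e-04 -2.04611106e+00] [ 1.280e-01  8.300e-02  1.586e+00 -2.000e-03  1.471e+00  2.175e+00] [ 0.001  0.001  0.    -0.    -0.002  0.   ] [-1.82607651 -0.87075677  6.16687375] [-0.1896195   0.44034207  0.08389201] 0.013694750850833602
```

View pics/w5.png

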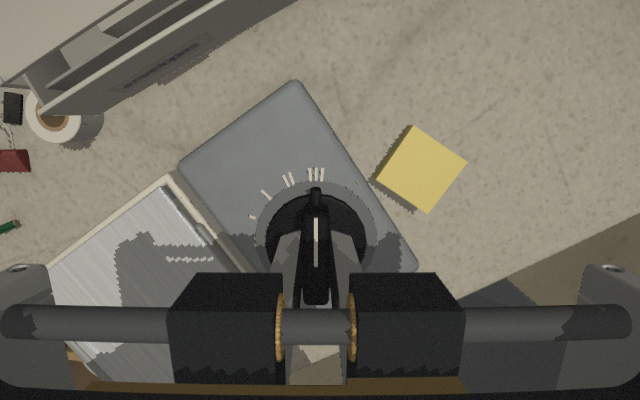

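View pics/s5.png

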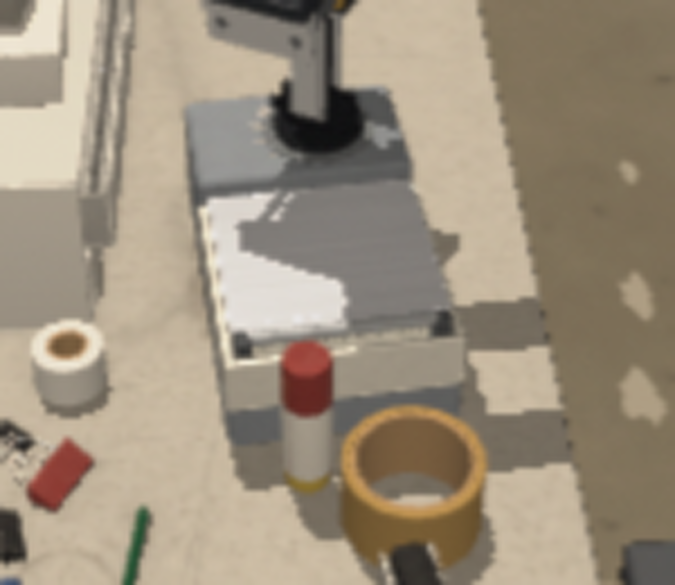

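```bash
python3 - <<'E'
from bench import robot,ticket
o=robot.get_obs();print(o['time'],o['ee_rot'],o['width'],o['qvel'].round(3))
print(ticket.close_job())
E
```

```text
7.2167 [-1.56807709e+00 -6.00269541e-04 -2.04609409e+00] 0.013869357556564932 [ 0.    -0.     0.001 -0.001  0.001  0.001]
the job is handed in; nothing more can be done
None
```

The flap is latched shut and released, and I handed the job in at 7.2 s with the robot still holding the dial at its third stop. The job reports no verdict, so these are my own last checks:

- **Flap:** I pressed it down until it bottomed out, with the fingertips at 83.6 mm and about 24 N. After I took the hand away, the wrist and side pictures showed it lying flat, and the last side picture still did.
- **Dial:** I pinched the grip bar and turned it 69° clockwise. The last wrist picture shows the nose pointing at the middle of the three ticks. The tool turned 1.204 rad in all, against the 1.2 rad third stop, and the arm was still, gripping at a width of 13.7–13.9 mm.
- **Other things:** the sticky notes, tape and glue stick looked unmoved. The stapler was only partly in view at the end. I did not look at the pen again after the first pictures, but the arm did not go near it at worktop height.
- **Disagreements:**
  - While holding the dial, the tool sat about 2 mm higher than commanded, with about 5–6 N upward on the wrist. I judged this harmless.
  - My first jogger heading from the top camera was 0.095 rad, and the first try from the wrist camera gave 0.14. I used about 0.125 for the flap, and for the dial the bar direction measured directly.

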